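# Mesh the jam-maker stirrer on its drive shaft and hold it down

## Robot

A 6-joint arm with a two-finger parallel gripper is mounted at the origin on the work surface. World frame = base frame: x ahead of the robot, y to its left, z up, the work surface at z = 0. Lengths are in m, angles in rad, forces in N, time in s.
With the tool pointing down it reaches from about 0.35 to 0.775 m from the base axis. Payload 7.3 kg.
Tool frame: the origin (TCP) lies on the centre line of the jaws, within the pads' length; the fingertips stand 17 mm ahead of it and the grasp point (between the pads) lies 2 mm behind it; z points along the fingers, y is the line along which they close (so a half turn about z gives the same grasp; the last joint's range is limited). The gripper opens to 92 mm and grips with 3 to 60 N. Pads are 19 mm wide; open, the fingers measure 130 mm over their backs; the gripper's body (75 mm by 190 mm) begins 47 mm behind the grasp point.
Start: joints at [-1.395, 0.342, 1.524, -0, 1.275, -0.146], TCP at [0.166, -0.498, 0.217] pointing down, gripper open.
Joint ranges: [-2.53, 2.53], [-0.77, 2.02], [0.04, 2.7], [-1, 4.14], [0.28, 2.66], [-3.11, 3.11]. Speed limits (rad/s): [2.57, 2.57, 3.14, 3.14, 3.14, 3.14].

## Interface

Orientations are given as a 3x3 rotation matrix whose columns are the frame's x, y, z axes.
In Python, from bench import env, grab_frame, trace, spot_point gives the robot as it stands. The module is installed in compiled form; this text tells all that it offers.
- The arm moves only by the shell command python3 -m crank 'ROWS' [FORCE]. ROWS is JSON, a list of rows, each a list of 3 entries, a list of its own where there are three numbers: the shift along the tool's x, y, z in m, then the turn, a rotation vector about the tool's x, y, z in rad, then the finger opening in m, from 0 to 0.0918. A call has 1 to 20 rows; each row shifts and turns the commanded pose from where the row before left it, along the tool's axes as they then stand; what a row does not reach is not made up. A row lasts 1/8 s, in which the tool goes at most 62.5 mm and 10.7 degrees, less where a joint would pass 70% of its speed; a pose out of reach is approached as far as the arm can. A call with a gripper value outside its range is refused whole. The fingers move at their own pace and stop on an object; FORCE is the grip in N (left out, the last holds). Time passes only in rows, so rows that do not move let the fingers close. It gives the time, the measured TCP pose, the force, the opening and the grip force at its end, in the units of the state.
- env.observe(): the state, without advancing time (a new reading comes with each control period).
- grab_frame(name): name is "side" or "top" or "wrist"; returns a dict with "frame" (420x560x3 uint8, blue, green, red), "fx", "fy", "cx", "cy" (pixels), "R" (3x3) and "t" (3): a world point X has camera coordinates R X + t. Camera axes: x right, y down, z forward; pixel columns grow to the right and rows downward; lengths in m; the calibration is good to about 2 mm. The wrist camera is an equidistant fisheye: a pixel r from the principal point sees the ray r / f radians off the axis. A picture is of the moment at which its call begins. There is no depth.
- env.job_done(): hands the job in; it is judged then, once.
Trained networks look in a picture, given as the dict that the camera call returned (one of the last four; its "shot" number tells which), for a name from the list of things; names that differ only in an ending like _2 or _b are one class to them, and where a whole thing is asked for, a point or a joint stands for the part that bears it (a point fixed in the world has none). Each returns a list of dicts, best first, with "score" (0 to 1); they miss things now and then, are a little off and sometimes report something else, mostly with a low value. They report only what shows in the picture. A call takes as long as a camera call.
- trace(picture, label): "pixels" (420x560 bool, what is visible of it) and "extent" ([left, top, right, bottom] in pixels, round what is visible of it).
- spot_point(picture, label): "point" ([row, column] in pixels: a listed point, or the origin of a listed thing).
The state is a dict: "time_s": time; "qpos": joint angles; "joint_vel": joint speeds; "tau": joint torques, N m; "position": TCP position; "tcp_rot": TCP orientation; "ft_force": force on the tool from outside, world axes, zero at the start; "wrist_torque": the same for the moment, N m; "grip_width": opening from 0.0 (shut) to 1.0 (fully open); "grasp_force": force on a finger pad.
Only numpy, scipy, OpenCV 4.12 (cv2) and the standard library are available. Lean on these libraries where they do the work, as an engineer would, in place of code of your own. Each camera call takes 0.05 s, during which the arm holds its last target. There are 200 camera calls.

## Task

Pick up the four-vaned stirrer by its flat grip, lower it upright over the splined shaft in the middle of the jam maker's pan, and turn it until the splines mesh and it slides down. Press it fully home against the spring collar and finish like that, still gripping the stirrer by its grip and pressing it down. Leave the skimming disc, jars, lid and band where they are.

Things in the scene. Friction and masses are not known exactly. Their poses are not given: they have to be found in the camera images.
- stirrer_grip (a point): Centre of the stirrer's grip: black block 45 mm (x) by 20 mm (y) by 34 mm high (z up), on a 10 mm stem. The stirrer stands loose and upright, 0.2 to 0.3 kg, all on one vertical axis through this point. Four grey vanes 28 mm high at its foot, two reaching 62 mm from the axis along x, two 45 mm along y.
- stirrer_hub (a point): Centre of the underside of the stirrer's grey hub (40 mm across, 52 mm high), 130 mm below the grip centre, level with the undersides of the vanes. The hub is open below: bore 18 mm across, 46 mm deep, with six gaps between inner teeth, 60 deg apart. The hub's angle on the grip is of no matter: turning up to 60 deg always finds the mesh.
- shaft_tip (a point): Tip of the drive shaft, on its vertical axis. Shaft: 16 mm core with a 12 mm high cone on top that guides the hub from 5 mm off; six splines 60 deg apart reach 14 mm from the axis, their tops 16 mm below the tip. It cannot turn and stands at any angle, NOT told by this entry's axes (they follow the housing): see it, or turn the stirrer while pressing lightly. Mesh play about 4 deg either way.
- pan_floor (a point): Centre of the jam maker's open pan, on its floor, 48 mm below the shaft tip, on the same axis. Fixed. Pan rim 196 mm across, 46 mm above the floor; black base 236 mm across, with a control panel and two side lugs reaching 127 mm from the axis. Stirrer hub underside above this point: 32 mm resting unmeshed on the spline tops, 14 mm meshed and touching the collar, 6 mm fully home.
- collar (a joint): Spring collar, the 44 mm ring round the foot of the shaft: how far it is pressed down, 0 (up) to 0.008 m (hard stop). It begins to move at 5 N and needs 11 N at the stop; the stirrer's own weight does not move it. Only a meshed stirrer reaches it.
- skimmer_grip (a point): Not to be used: centre of the grip of the skimming disc, a look-alike with the same stem and grip on a plain round disc 100 mm across; stands upright, loose, underside 130 mm below. It and the stirrer may stand in each other's place.
- jar_mid (a point): Closed jam jar, 72 mm across, 78 mm high, loose; point at mid-height.
- jar2_mid (a point): Open half-full glass jar, 72 mm across, 66 mm high, loose; point at mid-height.
- band_mid (a point): Brass jar band (ring) lying flat, 72 mm across, 15 mm high, loose; centre.
- lid_mid (a point): Brass jar lid lying flat, 68 mm across, 5 mm thick, loose; centre.

How it is judged:
On the way, in this order (a step that is already met when the one before it is completed fails the run):
1. the stirrer is lifted clear of the counter (height (world z) of stirrer_grip above 0.19 m and contact force between the fingers and stirrer above 1 N), for 0.2 s.
2. the stirrer is over the shaft with its splines meshed (z of stirrer_grip in the frame of shaft_tip below 0.103 m and horizontal distance between stirrer_grip and shaft_tip below 0.012 m), for 0.2 s.
At the end, for the whole second after the job is handed in: Through the last second: stirrer meshed, grip centre within 10 mm of the shaft axis and at most 91.5 mm above the shaft tip, upright within 5 deg, still; collar down more than 6 of 8 mm; the fingers hold the grip within 28 mm of its centre with over 4 N (value of joint collar above 0.006 m and z of stirrer_grip in the frame of shaft_tip below 0.0915 m and horizontal distance between stirrer_grip and shaft_tip below 0.01 m and angle between stirrer_grip's own z axis and vertical below 0.09 rad and contact force between the fingers and stirrer above 4 N and distance between the grasp point and stirrer_grip below 0.028 m and linear speed of stirrer below 0.02 m/s); the arm keeps its last pose, push and grip.
It fails at once if the skimming disc is disturbed (its grip moved more than 30 mm) (distance of skimmer_grip from where it was at the start of the episode above 0.03 m).
It fails at once if a jar, the jar band or the jar lid is moved more than 30 mm (distance of any of jar_mid, jar2_mid, band_mid, lid_mid from where it was at the start of the episode above 0.03 m).
It also fails if it takes over 45 s, if anything falls off the work surface, if the arm or the gripper's body presses on something with over 40 N, if the wrist force passes 120 N, or if a joint passes its speed limit or range.

## Working session

There is one attempt and no reset: what is moved stays moved. The work goes in short steps, Python scripts to look and compute and a shell command to move; the robot and the scene stay as the last step left them, time stands still between calls to the robot, and variables do not carry over. Pictures are saved under pics/ and viewed, at most 10 in all, crops included, and the job is handed in when it is done.

```bash
mkdir -p pics; cat > h.py <<'E'
import numpy as np,cv2
from bench import env,grab_frame,trace,spot_point
def ray(p,rc,fish=False):
    r,c=rc; x=(c-p["cx"])/p["fx"]; y=(r-p["cy"])/p["fy"]
    if fish:
        a=np.hypot(x,y); s=np.sin(a)/a if a>1e-9 else 1; d=np.array([x*s,y*s,np.cos(a)])
    else: d=np.array([x,y,1.])
    R=np.array(p["R"]); t=np.array(p["t"])
    d=R.T@d; return -R.T@t,d/np.linalg.norm(d)
def tri(rs):
    A=sum(np.eye(3)-np.outer(d,d) for o,d in rs); b=sum((np.eye(3)-np.outer(d,d))@o for o,d in rs)
    X=np.linalg.solve(A,b); return X,[float(np.linalg.norm(np.cross(X-o,d))) for o,d in rs]
def atz(r,z):
    o,d=r; return o+d*(z-o[2])/d[2]
E
python3 - <<'E'
from h import *
P={n:grab_frame(n) for n in("side","top")}
cv2.imwrite("pics/side0.png",P["side"]["frame"]);cv2.imwrite("pics/top0.png",P["top"]["frame"])
for l in["stirrer_grip","stirrer_hub","shaft_tip","pan_floor","skimmer_grip","jar_mid","jar2_mid","band_mid","lid_mid"]:
    rs=[]
    for n in P:
        s=spot_point(P[n],l)
        print(l,n,[(np.round(q["point"],1).tolist(),round(q["score"],2)) for q in s[:3]])
        if s: rs.append(ray(P[n],s[0]["point"]))
    if len(rs)==2: X,e=tri(rs); print("   ",X.round(4),np.round(e,4))
E
```

```text
stirrer_grip side [([288.7, 173.3], 0.74), ([357.4, 270.7], 0.62), ([183.2, 325.3], 0.56)]
stirrer_grip top [([237.4, 154.5], 0.76), ([220.5, 327.7], 0.42)]
    [0.4796 0.2417 0.2475] [0.074 0.074]
stirrer_hub side [([395.4, 272.6], 0.84)]
stirrer_hub top [([242.2, 169.1], 0.84), ([238.3, 153.2], 0.69)]
    [0.43   0.2416 0.0032] [0.0015 0.0015]
shaft_tip side [([178.3, 327.2], 0.91)]
shaft_tip top [([216.9, 329.5], 0.95), ([210.1, 400.2], 0.61)]
    [ 0.5174 -0.1854  0.1265] [0.0048 0.0048]
pan_floor side [([199.8, 320.3], 0.77)]
pan_floor top [([220.2, 327.6], 0.69)]
    [ 0.5255 -0.1864  0.0593] [0.0005 0.0005]
skimmer_grip side [([290.6, 170.2], 0.61)]
skimmer_grip top [([160.5, 175.0], 0.91)]
    [0.6248 0.2167 0.1396] [0.0004 0.0004]
jar_mid side [([234.3, 185.0], 0.59)]
jar_mid top [([133.4, 257.4], 0.82)]
    [0.7551 0.0293 0.0437] [0.0004 0.0004]
jar2_mid side [([170.2, 375.5], 0.82)]
jar2_mid top [([256.1, 400.0], 0.83)]
    [ 0.4519 -0.3891  0.0331] [0.0004 0.0004]
band_mid side [([328.7, 340.6], 0.81)]
band_mid top [([264.3, 224.0], 0.66)]
    [0.3791 0.0801 0.006 ] [0.0048 0.0048]
lid_mid side []
lid_mid top [([209.9, 400.1], 0.86)]
```

```bash
sleep 1
```

```text
(no output)
```

View pics/side0.png

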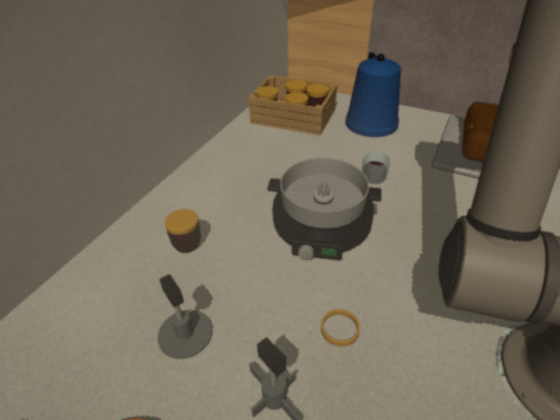

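View pics/top0.png

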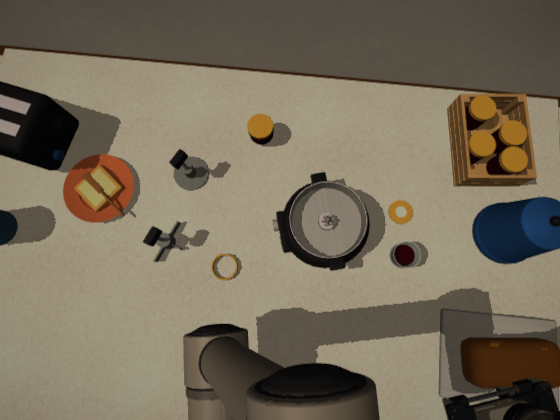

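The side view shows the stirrer with vanes, grip near (357,271), and the skimmer at (290,172). In the top view the stirrer is at (237,154), the skimmer at (160,178) and the shaft at (218,328).

```bash
python3 - <<'E'
from h import *
P={n:grab_frame(n) for n in("side","top")}
r1=ray(P["side"],[357.4,270.7]);r2=ray(P["top"],[237.4,154.5])
X,e=tri([r1,r2]);print("grip",X.round(4),np.round(e,4),atz(r1,.13).round(4),atz(r2,.13).round(4))
for z in(.1,.11,.12): print(z,[atz(ray(P[n],q),z).round(4).tolist() for n,q in(("side",[183.2,325.3]),("top",[217.5,328.8]))])
# direction of grip / vanes in top: back-project trace
for n in P:
    t=trace(P[n],"stirrer_grip")
    m=t[0]["pixels"];print(n,t[0]["extent"],t[0]["score"],m.sum())
    g=P[n]["frame"].max(2)
    ys,xs=np.nonzero(m&(g<50)); print("dark",len(ys),ys.mean(),xs.mean())
    pts=np.array([atz(ray(P[n],(a,b)),.13)[:2] for a,b in zip(ys,xs)])
    w,v=np.linalg.eigh(np.cov(pts.T)); print(np.sqrt(w)*3.46,np.degrees(np.arctan2(v[1,1],v[0,1])))
    x0,y0,x1,y1=[int(k) for k in t[0]["extent"]]
    c=P[n]["frame"][max(0,y0-10):y1+10,max(0,x0-10):x1+10]
    cv2.imwrite(f"pics/c_{n}.png",cv2.resize(c,None,fx=6,fy=6,interpolation=2))
print({k:v for k,v in env.observe().items() if k in("position","tcp_rot","qpos")})
E
python3 - <<'E'
import cv2,numpy as np
a=cv2.imread('pics/c_side.png');b=cv2.imread('pics/c_top.png')
h=580
c=np.zeros((h,800,3),np.uint8)
a=cv2.resize(a,(400,int(a.shape[0]*400/a.shape[1])));b=cv2.resize(b,(400,int(b.shape[0]*400/b.shape[1])))
c[:min(h,a.shape[0]),:400]=a[:h];c[:min(h,b.shape[0]),400:]=b[:h];cv2.imwrite('pics/c.png',c)
E
```

```text
grip [0.4291 0.2411 0.1237] [0.0013 0.0013] [0.4287 0.2443 0.13  ] [0.4274 0.2385 0.13  ]
0.1 [[0.5211, -0.1998, 0.1], [0.5252, -0.1853, 0.1]]
0.11 [[0.5168, -0.1876, 0.11], [0.5234, -0.1844, 0.11]]
0.12 [[0.5125, -0.1753, 0.12], [0.5216, -0.1835, 0.12]]
side [251.4, 338.1, 303.4, 420.0] 0.69 2151
dark 172 362.4011627906977 274.51162790697674
[0.02168855 0.04032973] 158.9461648218236
top [144.0, 220.4, 183.6, 263.8] 0.72 671
dark 380 238.54473684210527 159.84473684210528
[0.06624114 0.08109339] 98.35478065171704
{'qpos': array([-1.39503741e+00,  3.41999820e-01,  1.52412210e+00, -4.04341215e-06,
        1.27541255e+00, -1.46002514e-01]), 'position': array([ 0.16604453, -0.4980557 ,  0.21713287]), 'tcp_rot': array([[ 9.48679486e-01,  3.16239202e-01,  6.36531490e-06],
       [ 3.16239202e-01, -9.48679484e-01, -5.79652945e-05],
       [-1.22922548e-05,  5.70034479e-05, -9.99999998e-01]])}
```

View pics/c.png

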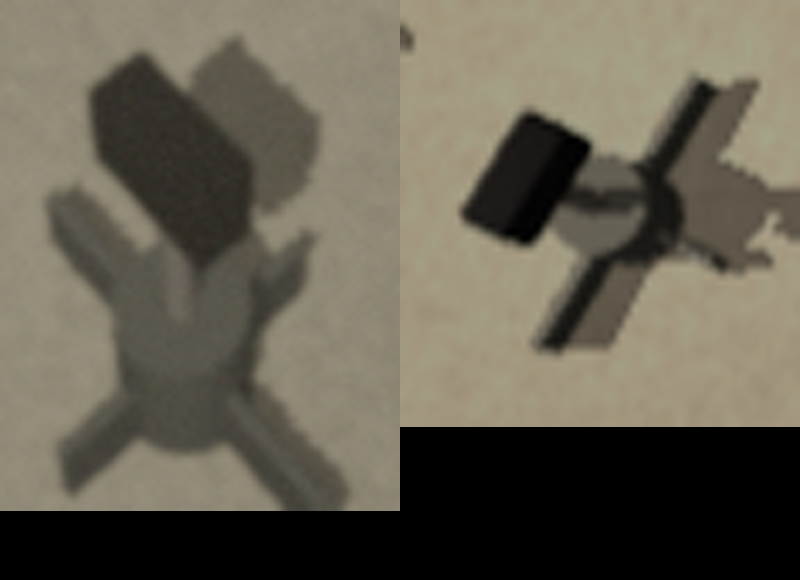

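```bash
python3 -m crank '[[[0.0533,-0.0271,0],[0,0,0],0.09],[[0.0533,-0.0271,0],[0,0,0],0.09],[[0.0533,-0.0271,0],[0,0,0],0.09],[[0.0533,-0.0271,0],[0,0,0],0.09],[[0.0533,-0.0271,0],[0,0,0],0.09],[[0.0533,-0.0271,0],[0,0,0],0.09],[[0.0533,-0.0271,0],[0,0,0],0.09],[[0,0,0],[0,0,0],0.09],[[0,0,0],[0,0,0],0.09]]' 20
python3 - <<'E'
from h import *
p=grab_frame("wrist"); cv2.imwrite("pics/w1.png",p["frame"])
for l in("shaft_tip","pan_floor","stirrer_grip"):
    for q in spot_point(p,l)[:2]:
        r=ray(p,q["point"],True); print(l,np.round(q["point"],1),round(q["score"],2),[atz(r,z).round(4).tolist() for z in(.06,.1,.11,.12)])
t=grab_frame("top"); print(atz(ray(t,[260.9,155.4]),.028),atz(ray(t,[222.5,179]),.028))
a,b=atz(ray(t,[260.9,155.4]),.028),atz(ray(t,[222.5,179]),.028);print(np.degrees(np.arctan2(*(b-a)[1::-1])))
E
```

```text
time_s: 2.33
position: [0.4598, -0.2001, 0.217]
tcp_rot: [[0.948, 0.317, -0.001], [0.317, -0.948, -0.0], [-0.001, 0.0, -1.0]]
ft_force: [-0.2, -0.7, 0.7]
grip_width: 0.979
grasp_force: 0.0
[0.37333062 0.2618585  0.028     ] [0.48292007 0.21509298 0.028     ]
-23.10957890117122
```

View pics/w1.png

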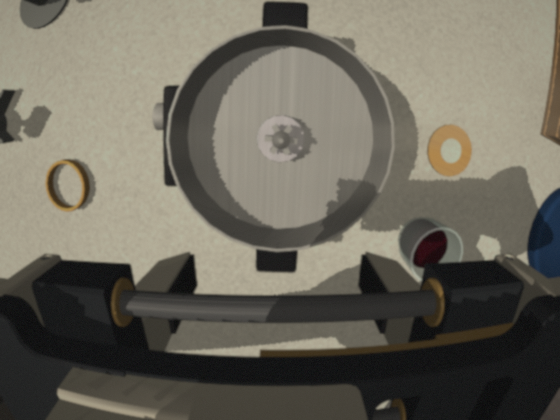

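The wrist view shows the pan with the shaft tip near (138,282). I'll zoom on the shaft in all three views.

```bash
python3 - <<'E'
from h import *
ims=[]
for n,(r,c) in dict(side=(188,324),top=(218,329),wrist=(138,282)).items():
    f=grab_frame(n)["frame"][r-20:r+20,c-20:c+20]
    f=cv2.resize(f,(260,260),interpolation=cv2.INTER_NEAREST).astype(float); f=(f-f.min())/(f.max()-f.min())*255
    ims.append(f)
cv2.imwrite("pics/sh.png",np.hstack(ims))
E
```

```text
[ WARN:0@1.833] global loadsave.cpp:1063 imwrite_ Unsupported depth image for selected encoder is fallbacked to CV_8U.
```

View pics/sh.png

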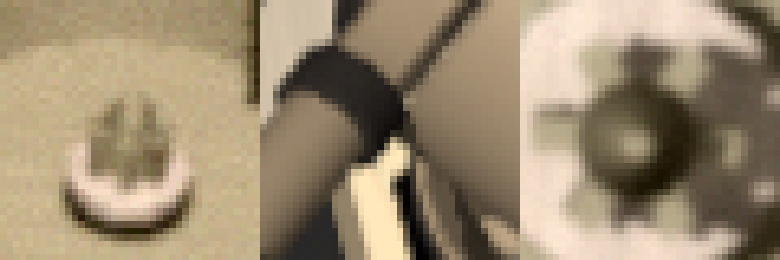

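The shaft and six splines are clear: wrist tip at about (139.5,279.7), side tip at about (182.5,323.5).

```bash
python3 - <<'E'
from h import *
S,T,W=[grab_frame(n) for n in("side","top","wrist")]
rs=[ray(S,(182.5,323.5)),ray(T,(216.9,329.3)),ray(W,(139.3,279.6),True)]
print([x.round(4) for x in tri(rs)[:1]],np.round(tri(rs)[1],4),tri(rs[1:])[0].round(4),tri(rs[::2])[0].round(4))
for z in(.1,.108,.115):print(z,[atz(r,z).round(4).tolist() for r in rs])
# rim circle in wrist view: outer rim points seen
for z in(.1,.106,.112):
    pts=[atz(ray(W,q,True),z) for q in((137,168),(137,395),(26,280),(250,280))]
    pts=np.array(pts);print(z,pts.mean(0).round(4),np.linalg.norm(pts[0]-pts[1]),np.linalg.norm(pts[2]-pts[3]))
print(W["t"],(-np.array(W["R"]).T@W["t"]).round(3))
E
```

```text
[array([ 0.5212, -0.183 ,  0.115 ])] [0.0018 0.0036 0.0023] [ 0.5206 -0.1818  0.1369] [ 0.5195 -0.1812  0.1155]
0.1 [[0.5258, -0.2005, 0.1], [0.5269, -0.1865, 0.1], [0.5193, -0.1813, 0.1]]
0.108 [[0.5223, -0.1907, 0.108], [0.5255, -0.1857, 0.108], [0.5197, -0.1812, 0.108]]
0.115 [[0.5192, -0.1821, 0.115], [0.5242, -0.1851, 0.115], [0.52, -0.181, 0.115]]
0.1 [ 0.5218 -0.1819  0.1   ] 0.20487808388537665 0.2046501795919563
0.106 [ 0.522  -0.1817  0.106 ] 0.20055824271250544 0.20033514376639963
0.112 [ 0.5222 -0.1816  0.112 ] 0.1962384015396343 0.1960201079408429
[-0.33394919  0.32117216  0.49711735] [ 0.532 -0.175  0.385]
```

```bash
python3 -m crank '[[[0.0137,-0.0535,0],[0,0,0],0.09],[[0.0137,-0.0535,0],[0,0,0],0.09],[[0.0137,-0.0535,0],[0,0,0],0.09],[[0.0137,-0.0535,0],[0,0,0],0.09],[[0.0137,-0.0535,0],[0,0,0],0.09],[[0.0137,-0.0535,0],[0,0,0],0.09],[[0.0137,-0.0535,0],[0,0,0],0.09],[[0.0137,-0.0535,0],[0,0,0],0.09],[[0,0,0],[0,0,-0.18],0.09],[[0,0,0],[0,0,-0.18],0.09],[[0,0,0],[0,0,-0.18],0.09],[[0,0,0],[0,0,-0.18],0.09],[[0,0,0],[0,0,-0.18],0.09],[[0,0,0],[0,0,-0.18],0.09],[[0,0,0],[0,0,-0.18],0.09],[[0,0,0],[0,0,-0.18],0.09],[[0,0,0],[0,0,-0.18],0.09],[[0,0,0],[0,0,-0.18],0.09],[[0,0,0],[0,0,-0.18],0.09],[[0,0,0],[0,0,-0.18],0.09]]'
python3 -m crank '[[[0,0,0],[0,0,-0.13],0.09],[[0,0,0],[0,0,-0.13],0.09],[[0,0,0],[0,0,0],0.09]]'
python3 - <<'E'
from h import *
p=grab_frame("wrist"); cv2.imwrite("pics/w2.png",p["frame"])
for l in("stirrer_grip",):
    for q in spot_point(p,l)[:2]:
        r=ray(p,q["point"],True); print(l,np.round(q["point"],1),round(q["score"],2),atz(r,.13).round(4))
E
```

```text
time_s: 5.38
position: [0.4286, 0.2406, 0.2171]
tcp_rot: [[-0.794, 0.608, 0.0], [0.608, 0.794, -0.0], [-0.0, -0.0, -1.0]]
ft_force: [0.8, -0.2, -0.5]
grip_width: 0.984
grasp_force: 0.0
time_s: 5.75
position: [0.4286, 0.2406, 0.2171]
tcp_rot: [[-0.921, 0.39, -0.0], [0.39, 0.921, -0.0], [-0.0, -0.0, -1.0]]
ft_force: [0.3, -0.2, -0.0]
grip_width: 0.982
grasp_force: 0.0
stirrer_grip [219.3 280.3] 0.71 [0.4289 0.2437 0.13  ]
```

View pics/w2.png

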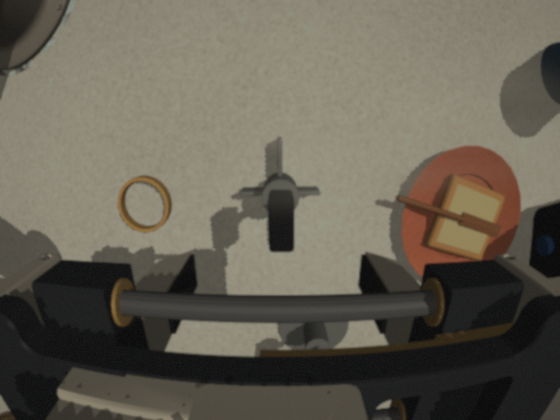

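The stirrer grip is centred between the fingers at (219,280) and aligned with them, so I'll descend and grasp.

```bash
python3 -m crank '[[[0.001,0,0.029],[0,0,0],0.09],[[0,0,0.029],[0,0,0],0.09],[[0,0,0.029],[0,0,0],0.09],[[0,0,0],[0,0,0],0.09],[[0,0,0],[0,0,0],0.0],[[0,0,0],[0,0,0],0.0],[[0,0,0],[0,0,0],0.0],[[0,0,0],[0,0,0],0.0],[[0,0,0],[0,0,0],0.0],[[0,0,0],[0,0,0],0.0],[[0,0,0],[0,0,0],0.0]]' 45
```

```text
time_s: 7.22
position: [0.4277, 0.241, 0.13]
tcp_rot: [[-0.921, 0.389, -0.0], [0.389, 0.921, -0.0], [-0.0, -0.0, -1.0]]
ft_force: [0.8, 0.2, 1.0]
grip_width: 0.268
grasp_force: 0.4
```

```bash
python3 -m crank '[[[0,0,0],[0,0,0],0.0],[[0,0,0],[0,0,0],0.0],[[0,0,0],[0,0,0],0.0],[[0,0,0],[0,0,0],0.0]]'
python3 -m crank '[[[0,0,-0.02],[0,0,0],0.0],[[0,0,-0.04],[0,0,0],0.0],[[0,0,-0.04],[0,0,0],0.0],[[0,0,-0.04],[0,0,0],0.0],[[0,0,-0.03],[0,0,0],0.0],[[0,0,0],[0,0,0],0.0],[[0,0,0],[0,0,0],0.0]]'
python3 - <<'E'
from h import *
ims=[]
P={n:grab_frame(n) for n in("side","top")}
rs=[]
for n in P:
    for q in spot_point(P[n],"stirrer_grip")[:2]: print(n,np.round(q["point"],1),round(q["score"],2))
    for q in spot_point(P[n],"stirrer_hub")[:2]: print(n,"hub",np.round(q["point"],1),round(q["score"],2))
E
```

```text
time_s: 7.72
position: [0.4278, 0.2411, 0.1302]
tcp_rot: [[-0.921, 0.389, 0.0], [0.389, 0.921, 0.0], [-0.0, 0.0, -1.0]]
ft_force: [1.1, 0.9, 0.9]
grip_width: 0.213
grasp_force: 45.0
time_s: 8.6
position: [0.4269, 0.2406, 0.2982]
tcp_rot: [[-0.921, 0.389, -0.003], [0.389, 0.921, -0.001], [0.002, -0.002, -1.0]]
ft_force: [-0.4, -0.2, -2.7]
grip_width: 0.214
grasp_force: 45.0
side [280.2 267.2] 0.66
side [231.8 184.1] 0.51
side hub [340.1 268. ] 0.83
top [215.5 331.9] 0.52
top hub [234.5 146.8] 0.68
```

```bash
python3 -m crank '[[[-0.02,-0.0282,0],[0,0,0],0.0],[[-0.0314,-0.0441,0],[0,0,0],0.0],[[-0.0314,-0.0441,0],[0,0,0],0.0],[[-0.0314,-0.0441,0],[0,0,0],0.0],[[-0.0314,-0.0441,0],[0,0,0],0.0],[[-0.0314,-0.0441,0],[0,0,0],0.0],[[-0.0314,-0.0441,0],[0,0,0],0.0],[[-0.0314,-0.0441,0],[0,0,0],0.0],[[-0.0114,-0.0159,0],[0,0,0],0.0],[[0,0,0],[0,0,0],0.0],[[0,0,0],[0,0,0],0.0]]'
python3 - <<'E'
from h import *
P={n:grab_frame(n) for n in("side","top","wrist")}
for n,l in (("side","stirrer_hub"),("top","stirrer_hub"),("side","stirrer_grip"),("top","stirrer_grip"),("wrist","stirrer_hub"),("wrist","stirrer_grip")):
    for q in spot_point(P[n],l)[:2]:
        z=.298 if "grip" in l else .168
        print(n,l,np.round(q["point"],1),round(q["score"],2),atz(ray(P[n],q["point"],n=="wrist"),z).round(4))
o=env.observe();p=o["position"]
cv2.imwrite("pics/m.png",np.hstack([cv2.resize(P["side"]["frame"][40:240,220:420],(400,400)),cv2.resize(P["wrist"]["frame"][50:350,130:430],(400,400))]))
E
```

```text
time_s: 10.28
position: [0.5216, -0.1804, 0.3001]
tcp_rot: [[-0.922, 0.388, -0.0], [0.388, 0.922, 0.001], [0.001, 0.001, -1.0]]
ft_force: [-0.7, -0.5, -2.4]
grip_width: 0.206
grasp_force: 45.0
side stirrer_hub [162.6 320.8] 0.56 [ 0.527  -0.1791  0.168 ]
top stirrer_hub [212.7 328.6] 0.86 [ 0.5245 -0.1776  0.168 ]
side stirrer_grip [105.8 325.9] 0.85 [ 0.5248 -0.1845  0.298 ]
top stirrer_grip [203.3 335.4] 0.67 [ 0.5202 -0.1781  0.298 ]
wrist stirrer_grip [266.3 277.6] 0.89 [ 0.5233 -0.1801  0.298 ]
```

View pics/m.png

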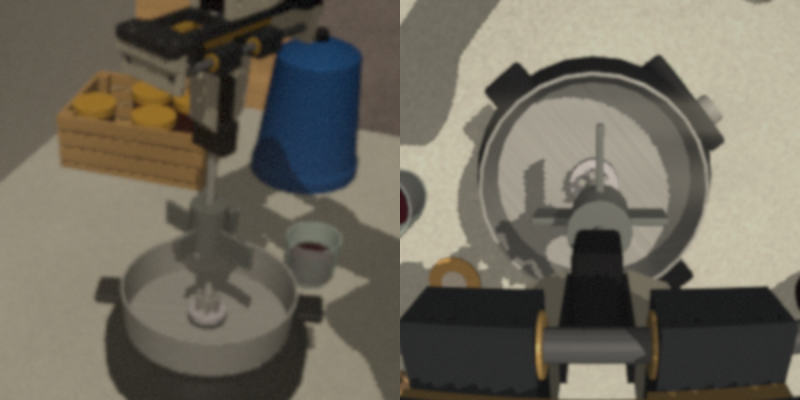

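The stirrer hangs upright over the pan. I'll cross-check the pan axis from this rim view, since the opposite wrist yaw cancels camera bias.

```bash
python3 - <<'E'
from h import *
W=grab_frame("wrist")
pts=[atz(ray(W,(184,190),True),.112),atz(ray(W,(184,361),True),.112)]
t=atz(ray(W,(106,277),True),.112)
print(np.round(pts,4),np.mean(pts,0).round(4),np.linalg.norm(pts[0]-pts[1]),t.round(4))
# circle through rim points
g=cv2.cvtColor(W["frame"],cv2.COLOR_BGR2GRAY)
A=np.array([pts[0],pts[1],t])[:,:2]
s=np.linalg.solve(np.c_[2*A,np.ones(3)],(A**2).sum(1));print(s[:2],np.sqrt(s[2]+s[:2]@s[:2]))
E
```

```text
[[ 0.4724 -0.2679  0.112 ]
 [ 0.5481 -0.0888  0.112 ]] [ 0.5103 -0.1783  0.112 ] 0.19444104883681665 [ 0.4325 -0.1435  0.112 ]
[ 0.52206431 -0.1832914 ] 0.09806135949178166
```

```bash
python3 -m crank '[[[-0.0008,-0.0019,0.02],[0,0,0],0.0],[[0,0,0.02],[0,0,0],0.0],[[0,0,0.015],[0,0,0],0.0],[[0,0,0.006],[0,0,0],0.0],[[0,0,0.005],[0,0,0],0.0],[[0,0,0],[0,0,0],0.0],[[0,0,0],[0,0,0],0.0]]'
```

```text
time_s: 11.65
position: [0.5216, -0.1839, 0.2343]
tcp_rot: [[-0.921, 0.389, -0.0], [0.389, 0.921, -0.0], [0.0, -0.0, -1.0]]
ft_force: [-2.4, -0.5, -4.9]
grip_width: 0.206
grasp_force: 45.0
```

```bash
python3 -m crank '[[[0,0,0.003],[0,0,0],0.0],[[0,0,0.003],[0,0,0],0.0],[[0,0,0],[0,0,0],0.0],[[0,0,0],[0,0,0],0.0]]'
```

```text
time_s: 12.15
position: [0.5216, -0.1839, 0.2281]
tcp_rot: [[-0.921, 0.389, -0.0], [0.389, 0.921, -0.0], [0.0, -0.0, -1.0]]
ft_force: [-2.2, -0.6, -0.4]
grip_width: 0.218
grasp_force: 45.0
```

```bash
python3 -m crank '[[[0,0,0.001],[0,0,0],0.0],[[0,0,0.001],[0,0,0],0.0],[[0,0,0],[0,0,0],0.0]]'
```

```text
time_s: 12.52
position: [0.5217, -0.1839, 0.2261]
tcp_rot: [[-0.921, 0.389, -0.0], [0.389, 0.921, -0.0], [-0.0, -0.0, -1.0]]
ft_force: [-1.4, -1.1, 0.8]
grip_width: 0.21
grasp_force: 45.0
```

```bash
python3 -m crank '[[[0,0,0.001],[0,0,0],0.0],[[0,0,0.001],[0,0,0],0.0],[[0,0,0],[0,0,0],0.0]]'
```

```text
time_s: 12.9
position: [0.5217, -0.1838, 0.2241]
tcp_rot: [[-0.921, 0.389, 0.0], [0.389, 0.921, -0.0], [-0.0, -0.0, -1.0]]
ft_force: [-3.3, -1.2, 2.1]
grip_width: 0.211
grasp_force: 45.0
```

```bash
python3 -m crank '[[[0,0,0],[0,0,0.05],0.0],[[0,0,0],[0,0,0.05],0.0],[[0,0,0],[0,0,0.05],0.0],[[0,0,0],[0,0,0.05],0.0],[[0,0,0],[0,0,0],0.0]]'
```

```text
time_s: 13.52
position: [0.522, -0.1838, 0.2243]
tcp_rot: [[-0.827, 0.562, 0.0], [0.562, 0.827, -0.001], [-0.001, -0.0, -1.0]]
ft_force: [-2.0, -1.2, 2.0]
grip_width: 0.216
grasp_force: 49.0
```

```bash
python3 -c "
from h import *
print(env.observe()['wrist_torque'])"; python3 -m crank '[[[0,0,0],[0,0,0.05],0.0],[[0,0,0],[0,0,0.05],0.0],[[0,0,0],[0,0,0.05],0.0],[[0,0,0],[0,0,0.05],0.0],[[0,0,0],[0,0,0],0.0]]';python3 -c "
from h import *
print(env.observe()['wrist_torque'])"
```

```text
[-0.32162143  0.43507967  1.33100443]
time_s: 14.15
position: [0.5226, -0.1838, 0.2245]
tcp_rot: [[-0.699, 0.715, 0.002], [0.715, 0.699, -0.001], [-0.002, 0.001, -1.0]]
ft_force: [1.0, -1.4, 2.5]
grip_width: 0.24
grasp_force: 58.6
[-0.13142845 -0.263879    1.91420832]
```

Torque rose to 1.9 Nm and the grip is being pried open, so the splines were already meshed. I'll turn back and press down.

```bash
python3 -m crank '[[[0,0,0],[0,0,-0.07],0.0],[[0,0,0],[0,0,-0.07],0.0],[[0,0,0],[0,0,-0.07],0.0],[[0,0,0],[0,0,-0.07],0.0],[[0,0,0],[0,0,-0.07],0.0],[[0,0,0],[0,0,0],0.0]]';python3 -c "
from h import *
print(env.observe()['wrist_torque'])"
```

```text
time_s: 14.9
position: [0.5217, -0.1834, 0.2235]
tcp_rot: [[-0.9, 0.436, -0.0], [0.436, 0.9, 0.001], [0.001, 0.001, -1.0]]
ft_force: [0.1, 0.4, -1.5]
grip_width: 0.22
grasp_force: 41.4
[ 0.12639776 -0.21946674  0.0088206 ]
```

Torque is now zero. Pressing down in stages.

```bash
python3 -m crank '[[[0,0,0.003],[0,0,0],0.0],[[0,0,0.003],[0,0,0],0.0],[[0,0,0.003],[0,0,0],0.0],[[0,0,0],[0,0,0],0.0],[[0,0,0],[0,0,0],0.0]]' 58;python3 -c "
from h import *
print(env.observe()['wrist_torque'])"
```

```text
time_s: 15.52
position: [0.5218, -0.1838, 0.215]
tcp_rot: [[-0.901, 0.435, -0.0], [0.435, 0.901, 0.0], [0.0, -0.0, -1.0]]
ft_force: [0.3, 0.9, -2.0]
grip_width: 0.214
grasp_force: 53.7
[ 1.62064159e-01 -2.58918572e-01  1.11199806e-04]
```

```bash
python3 -m crank '[[[0,0,0.003],[0,0,0],0.0],[[0,0,0.003],[0,0,0],0.0],[[0,0,0],[0,0,0],0.0],[[0,0,0],[0,0,0],0.0]]'
```

```text
time_s: 16.02
position: [0.5221, -0.184, 0.21]
tcp_rot: [[-0.901, 0.435, 0.002], [0.435, 0.901, -0.001], [-0.002, -0.0, -1.0]]
ft_force: [-0.5, 1.4, 5.2]
grip_width: 0.213
grasp_force: 53.7
```

```bash
python3 -m crank '[[[0,0,0.002],[0,0,0],0.0],[[0,0,0.002],[0,0,0],0.0],[[0,0,0],[0,0,0],0.0],[[0,0,0],[0,0,0],0.0]]'
```

```text
time_s: 16.52
position: [0.5224, -0.1841, 0.2065]
tcp_rot: [[-0.901, 0.435, 0.002], [0.435, 0.901, -0.001], [-0.003, -0.0, -1.0]]
ft_force: [-1.2, 0.0, 7.1]
grip_width: 0.216
grasp_force: 53.7
```

```bash
python3 -m crank '[[[0,0,0.002],[0,0,0],0.0],[[0,0,0.002],[0,0,0],0.0],[[0,0,0],[0,0,0],0.0],[[0,0,0],[0,0,0],0.0]]'
```

```text
time_s: 17.02
position: [0.5237, -0.185, 0.2059]
tcp_rot: [[-0.901, 0.435, 0.008], [0.435, 0.901, -0.005], [-0.009, -0.001, -1.0]]
ft_force: [-2.8, 2.0, 24.4]
grip_width: 0.213
grasp_force: 53.8
```

```bash
python3 -m crank '[[[0,0,0.002],[0,0,0],0.0],[[0,0,0.002],[0,0,0],0.0],[[0,0,0],[0,0,0],0.0],[[0,0,0],[0,0,0],0.0]]'
```

```text
time_s: 17.52
position: [0.5255, -0.1856, 0.2057]
tcp_rot: [[-0.901, 0.434, 0.015], [0.434, 0.901, -0.008], [-0.017, -0.001, -1.0]]
ft_force: [-6.0, 3.3, 42.3]
grip_width: 0.21
grasp_force: 55.9
```

```bash
python3 -m crank '[[[0,0,-0.002],[0,0,0],0.0],[[0,0,0],[0,0,0],0.0],[[0,0,0],[0,0,0],0.0]]'
python3 - <<'E'
from h import *
P={n:grab_frame(n) for n in("side","top","wrist")}
rs=[]
for n in P:
    q=spot_point(P[n],"stirrer_grip")
    if q: rs.append(ray(P[n],q[0]["point"],n=="wrist")); print(n,np.round(q[0]["point"],1),round(q[0]["score"],2),atz(rs[-1],.204).round(4))
print(tri(rs)); print(env.observe()["wrist_torque"])
cv2.imwrite("pics/f.png",np.hstack([cv2.resize(P["side"]["frame"][100:240,250:390],(400,400)),cv2.resize(P["wrist"]["frame"][50:350,130:430],(400,400))]))
E
```

```text
time_s: 17.9
position: [0.5247, -0.1852, 0.2058]
tcp_rot: [[-0.901, 0.434, 0.012], [0.434, 0.901, -0.006], [-0.013, -0.0, -1.0]]
ft_force: [-3.1, 2.2, 32.8]
grip_width: 0.211
grasp_force: 55.8
side [290.1 171.5] 0.74 [0.5815 0.2495 0.204 ]
top [210.1 332.8] 0.73 [ 0.5245 -0.1834  0.204 ]
wrist [262.5 275.4] 0.92 [ 0.5233 -0.1852  0.204 ]
(array([ 0.7465842 , -0.17417424, -0.27557143]), [0.224650773119271, 0.13697847184447592, 0.11357913350072338])
[0.57933607 0.31517971 0.17622928]
```

View pics/f.png

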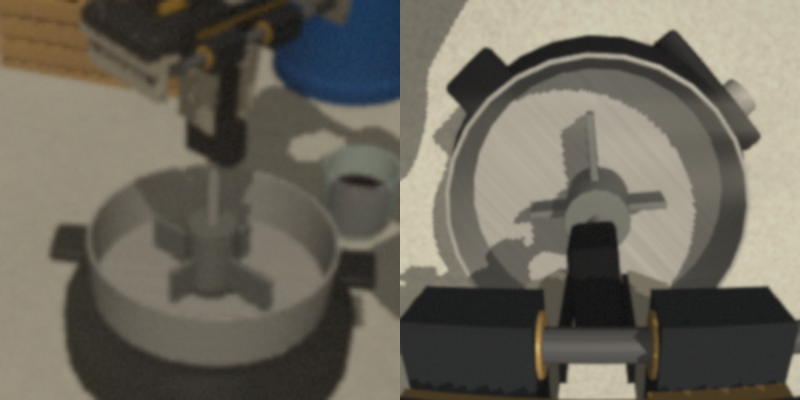

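```bash
python3 -m crank '[[[0,0,-0.001],[0,0,0],0.0],[[0,0,0],[0,0,0],0.0],[[0,0,0],[0,0,0],0.0],[[0,0,0],[0,0,0],0.0]]' && python3 -c "
from bench import env
print(env.job_done())"
```

```text
time_s: 18.7
position: [0.5243, -0.1849, 0.2058]
tcp_rot: [[-0.901, 0.434, 0.01], [0.434, 0.901, -0.005], [-0.011, -0.0, -1.0]]
ft_force: [-1.5, 1.6, 29.5]
grip_width: 0.214
grasp_force: 55.8
the job is handed in; nothing more can be done
None
```

The stirrer is meshed on the shaft and pressed to what the force readings show is the collar's hard stop. I handed it in at 18.7 s, still gripping it and pressing down with about 30 N; no verdict came back.

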